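# Clear the tool case, try its lid and hold it open

### The arm

A 7-joint arm with a two-finger parallel gripper is mounted at the origin on the work surface. World frame = base frame: x ahead of the robot, y to its left, z up, the work surface at z = 0. Lengths are in m, angles in rad, forces in N, time in s.
With the tool pointing down it reaches from about 0.4 to 0.875 m from the base axis. Payload 4.4 kg.
Tool frame: the origin (TCP) lies midway between the tips of the shut fingers; the grasp point (between the pads) lies 19 mm behind it; z points along the fingers, y is the line along which they close (so a half turn about z gives the same grasp; the last joint's range is limited). The gripper opens to 85 mm and grips with 20 to 120 N. Pads are 22 mm wide; open, the fingers measure 114 mm over their backs; the gripper's body (76 mm by 85 mm) begins 54 mm behind the grasp point. The pads swing forward as they close: fully open they stand 13 mm farther back than shut.
Start: joints at [-1.218, 0.628, 0.038, 1.517, -0.027, 0.996, -0.02], TCP at [0.264, 0.594, 0.231] pointing down, gripper open.
Joint ranges: [-3.06, 3.06], [-0.37, 2.12], [-1.25, 1.32], [0.18, 2.47], [-1.1, 4.24], [0.23, 1.98], [-2.94, 2.94]. Speed limits (rad/s): [2.57, 2.57, 3.14, 3.14, 3.14, 3.14, 3.14].

### API

Orientations are given as [roll, pitch, yaw] about the fixed x, y, z axes, in that order (R = Rz(yaw) Ry(pitch) Rx(roll)).
In Python, from station import telemetry, capture, calibration, env gives the robot as it stands.
- The arm moves only by the tool play_rows, never from a script. Its argument "rows" is a list of rows, each an object of numbers: "x", "y", "z": the shift along the world's x, y, z each as a share of 8 cm, from -1 to 1; "wx", "wy", "wz": the turn, a rotation vector about the world's x, y, z each as a share of pi/2 rad, from -1 to 1. In form: [{"x": .., "y": .., "z": .., "wx": .., "wy": .., "wz": ..}, ...]. A call has 1 to 20 rows; each row is the pose to reach, as a shift and turn from the pose commanded when the call began; what a row does not reach only later rows make up. A row lasts 1/8 s, in which the tool goes at most 62.5 mm and 10.7 degrees, less where a joint would pass 70% of its speed; a pose out of reach is approached as far as the arm can. A call with a number of a shift or a turn outside -1 to 1 is refused whole. A call with a gripper value outside its range is refused whole. "grip" is the opening, from 0 (shut) to 1 (fully open), set as the call begins (left out, the last holds). The fingers move at their own pace and stop on an object; the grip force is fixed at half the most. Time passes only in rows, so rows that repeat a pose let the fingers close. It gives the time, the measured TCP pose, the force, the opening and the grip force at its end, in the units of the state.
- telemetry.get_obs(): the state, without advancing time (a new reading comes with each control period).
- capture(name): name is "scene" or "top" or "wrist"; returns (picture, depth): 384x512x3 uint8, red, green, blue; 384x512 float32, m along the optical axis (not along the pixel's ray), 0 where there is no reading.
- calibration(name): a dict with "vfov" (degrees; the focal length in pixels is half the picture's height over the tangent of half this angle, whatever the lens; pixels are square), "cx", "cy" (the principal point, pixels), "k1" (the pictures are not rectified: a ray, as slopes to the right and down, at radius r is drawn at 1 + k1 r^2 times it, then the intrinsics apply), "position" and "orientation" of the camera in the world. Camera axes: x right, y down, z forward; pixel columns grow to the right and rows downward; lengths in m; the calibration is good to about 2 mm. A picture is of the moment at which its call begins: read the wrist's pose just before it. calibration takes no time and is no camera call; for the wrist camera it gives the pose at the moment of the call.
- env.hand_in(): hands the job in; it is judged then, once.
The state is a dict: "time_s": time; "joint_pos": joint angles; "dq": joint speeds; "tau": joint torques, N m; "eef_pos": TCP position; "tool_rot": TCP orientation; "wrist_force": force on the tool from outside, world axes, zero at the start; "torque": the same for the moment, N m; "gripper_width": finger opening in m; "grasp_force": force on a finger pad.
Only numpy, scipy, OpenCV 4.12 (cv2) and the standard library are available. Lean on these libraries where they do the work, as an engineer would, in place of code of your own. Each camera call takes 0.05 s, during which the arm holds its last target. There are 200 camera calls.

### The job

Two plain metal cans stand on the lid of the low tool case: stand them on the bench shelf so that they carry on the row of two cans already there, upright, in one straight line along the middle of the board, neighbours about 10 mm apart. Then, before touching the slide catch, tug the lid up (it has a pull bar in front) to learn whether it is caught, which cannot be seen; release it if so by sliding the catch outward, away from the bar, and then lift the lid to about 55 degrees. Finish while still holding the lid there with the gripper, as it has no stay and falls shut, and leave everything else on the bench alone.

Things in the scene. Friction and masses are not known exactly. Their poses are not given: they have to be found in the camera images.
- case: low steel tool case fixed to the bench, 180 mm deep (x) by 300 mm wide (y), walls 100 mm high, lid above them (lid top 112 mm above the bench). Origin: centre of its underside; its x axis points from the front (pull bar, towards the robot) to the hinge at the back, z up; it stands turned by some yaw
- lid (a joint): angle of the case's lid (rad): 0 shut, growing as its front edge rises, at most 1.4. The lid weighs about 0.7 kg, and always falls shut when let go. When it is caught it lifts only about 0.02 rad (4 mm at the bar) and stops hard; when free it goes on rising with about 3 N at the bar
- lid_bar (a point): middle of the lid's pull bar: a round steel bar 12 mm thick along the case's y, 98 mm clear between its two arms, 50 mm out in front of the lid's edge with open air on all sides of it, 106 mm above the bench when shut. It moves with the lid, 230 mm from the hinge axis; can be pinched from above with fingers before and behind it, and turns between the pads while the lid swings up
- lid_hinge (a point): middle of the lid's hinge axis, on the back upper edge of the case (90 mm behind the case's origin, 100 mm above the bench); the axis runs along the case's y
- catch (a joint): travel of the slide catch (m): starts at 0 to 0.002, released at its end stop 0.020. It slides along the case's -y (outward, away from the bar) with about 2.5 N and stays where it is left. At 0 it may or may not hold the lid: the hook behind it cannot be seen; beyond 0.017 it never holds the lid
- catch_fin (a point): point on the upright thumb fin of the slide catch, 20 mm above the ledge it rises from; the fin is 10 mm thick along the case's y, 22 mm along x and 32 mm tall and stands on a ledge on the case's front, 100 mm above the bench, 112 mm in front of and 105 mm to the -y side of the case's origin (when at 0), 22 mm before the lid's front edge (fin's centre). Can be pinched from above with the fingers along the case's y, or pushed
- can1_mid (a point): centre (half-way up) of a plain metal can standing on the case's lid: 54 mm across, 80 mm tall, 0.18 to 0.35 kg
- can2_mid (a point): centre of the other can standing on the case's lid, same size
- can3_mid (a point): centre of the can already standing near the shelf's +y end, same size
- can4_mid (a point): centre of the next can already on the shelf, same size, on can3's -y side; the row is to go on from it towards the shelf's -y end
- shelf: low bench shelf fixed to the bench: a board 150 mm deep (x) and 320 mm long (y), its top 80 mm above the bench, on a steel frame. Origin: centre of the underside on the bench; y runs along the board, the row stands on the line x = 0; it stands turned by some yaw
- tape: bystander, leave alone: roll of tape lying flat, 90 mm across, 25 mm high
- wrench: bystander, leave alone: open-ended wrench lying on the bench
- driver: bystander, leave alone: screwdriver lying on the bench
- jar: bystander, leave alone: closed jar, 60 mm across, 90 mm high
- mug: bystander, leave alone: white mug, 90 mm high
- bush: bystander, leave alone: turned steel flange bush, 48 mm across, 40 mm high
There are look-alikes about, which are no part of the job. What is shaped like the part that bears can2_mid but orange is not meant. What is shaped like the part that bears can4_mid but turquoise is not meant.

How it is judged:
By the outcome, as a careful person would: the job done as asked, in the order asked, and still so for the second after the job is handed in, while the arm keeps its last pose, push and grip.
It also fails if it takes over 72 s, if anything falls off the work surface, if the arm or the gripper's body presses on something with over 40 N, if the wrist force passes 120 N, or if a joint passes its speed limit or range.

## Working session

There is one attempt and no reset: what is moved stays moved. The work goes in short steps, Python scripts to look and compute and a tool call to move; the robot and the scene stay as the last step left them, time stands still between calls to the robot, and variables do not carry over. Pictures are saved under pics/ and viewed, at most 10 in all, crops included, and the job is handed in when it is done.

Besides the shell and the picture viewer there is one more tool, called after "Emit:" as name(argument=value, ...), one argument or row to a line, values as JSON. play_rows: Moves the arm, as the interface text tells. Shift numbers are shares of 8 cm and turn numbers shares of pi/2 rad, none past 1 either way. Its arguments: {"type":"object","properties":{"rows":{"type":"array"},"grip":{"type":"number"}},"required":["rows"]}

```bash
mkdir -p pics
cat > h.py <<'E'
import numpy as np, cv2
from station import telemetry, capture, calibration, env
from scipy.spatial.transform import Rotation as R
def cal(n):
    c=calibration(n); f=192/np.tan(np.radians(c["vfov"])/2)
    o=np.array(c["orientation"],float)
    Rm=o if o.shape==(3,3) else (R.from_euler('xyz',o).as_matrix() if o.size==3 else R.from_quat(o).as_matrix())
    return c,f,Rm,np.array(c["position"])
def slopes(C,uv):
    c,f,_,_=C; K=np.array([[f,0,c["cx"]],[0,f,c["cy"]],[0,0,1]])
    return cv2.undistortPoints(np.array(uv,float).reshape(-1,1,2),K,np.array([c["k1"],0,0,0,0.])).reshape(-1,2)
def plane(C,uv,z):
    s=slopes(C,uv); d=np.c_[s,np.ones(len(s))]@C[2].T
    return C[3]+d*((z-C[3][2])/d[:,2])[:,None]
def cloud(C,dep):
    v,u=np.mgrid[:384,:512]; s=slopes(C,np.c_[u.ravel(),v.ravel()])
    d=np.c_[s,np.ones(len(s))]*dep.ravel()[:,None]
    return (d@C[2].T+C[3]).reshape(384,512,3)
def grab(n,save=None):
    C=cal(n); im,de=capture(n)
    if save: cv2.imwrite(save,im[:,:,::-1])
    return C,im,de
E
python3 - <<'E'
from h import *
for n in("scene","top"):
    C,im,de=grab(n,f"pics/{n}0.png"); np.savez(f"{n}0.npz",im=im,de=de); print(C[0])
print(telemetry.get_obs())
E
```

```text
{'vfov': 54.41328715448852, 'cx': 254.46577786104416, 'cy': 188.07542392655716, 'k1': -0.0357613709336883, 'position': array([ 1.21324449, -0.52717752,  0.70749955]), 'orientation': array([-2.19498848, -0.02086437,  0.95993994])}
{'vfov': 54.383110067234696, 'cx': 252.93895863618062, 'cy': 190.91108278118054, 'k1': -0.0756684012757429, 'position': array([ 0.4131506 , -0.04566314,  1.31082736]), 'orientation': array([-3.0418299 ,  0.01526349, -1.54310778])}
{'time_s': 0.1, 'joint_pos': array([-1.21778523,  0.62923426,  0.03843026,  1.51822146, -0.02698725,
        0.99628927, -0.02000597]), 'dq': array([-1.26780238e-04, -1.34296126e-03, -4.74308365e-04, -3.09662161e-03,
        7.84891620e-04,  1.74643887e-04, -8.03832089e-05]), 'tau': array([ 2.56159386e-03, -5.64524245e+01,  1.23035196e+00, -1.93974030e+01,
        1.12724619e-02,  5.43247297e-03, -1.87542803e-06]), 'eef_pos': array([0.26408985, 0.59335437, 0.23050822]), 'tool_rot': array([-3.13995788e+00,  1.63626008e-05,  2.72279532e+00]), 'wrist_force': array([0.41460951, 0.32686874, 0.22252414]), 'torque': array([-0.04237758,  0.0120161 ,  0.02618458]), 'grasp_force': 0.0, 'gripper_width': 0.0853079896724534}
```

```bash
ls; python3 -c "
import cv2,numpy as np
a=cv2.imread('pics/top0.png');cv2.imwrite('pics/top0b.png',cv2.resize(a,(800,600)))"
```

```text
h.py
pics
scene0.npz
top0.npz
```

View pics/top0.png

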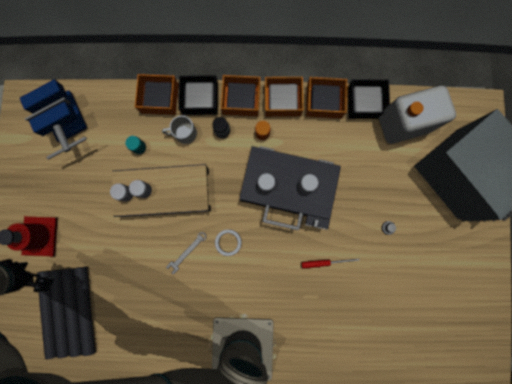

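View pics/scene0.png

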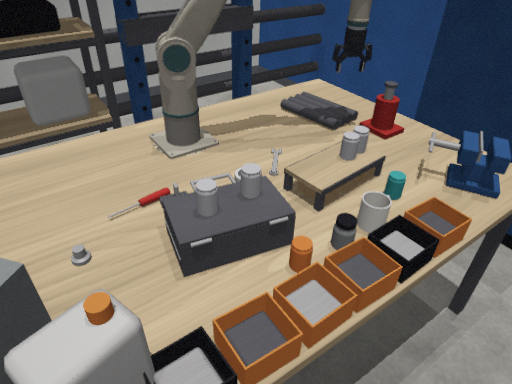

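The top view shows:
- The case is at (290,187), with plain cans on its lid at (266,182) and (309,183).
- The bar is at (283,218) and the fin at about (318,224).
- The shelf is at (160,190), with cans at (119,192) and (140,189).

Candidates for "can": the plain ones at (266,182), (309,183), (119,192) and (140,189), the orange one at (262,130), and the turquoise one at (135,145). I choose the two plain ones on the lid. The orange and turquoise ones stand on the bench and aren't meant.

```bash
cat > m.py <<'E'
from h import *
def rect(P,m):
    n,l,st,_=cv2.connectedComponentsWithStats(m.astype(np.uint8)); out=[]
    for i in range(1,n):
        if st[i,4]<40: continue
        q=P[l==i]; r=cv2.minAreaRect((q[:,:2]*1000).astype(np.float32)); out.append((st[i,:5],np.median(q,0).round(4),q[:,:2].mean(0).round(4),np.round(r[0],1),np.round(r[1],1),round(r[2],1)))
    return out
if __name__=="__main__":
    d=np.load("top0.npz"); C=cal("top"); P=cloud(C,d["de"]); z=P[...,2]
    print("bench z",np.median(z[250:300,330:480]))
    box=np.zeros(z.shape,bool); box[130:245,100:350]=1
    for a,b in((.07,.09),(.09,.125),(.145,.175),(.178,.205)):
        print(a,b); [print(*o) for o in rect(P,box&(z>a)&(z<b))]
    im=d["im"][120:250,90:360]; cv2.imwrite("pics/crop1.png",cv2.resize(im[:,:,::-1],(800,385),interpolation=cv2.INTER_CUBIC))
E
python3 m.py
```

```text
bench z -2.3199219937874993e-05
0.07 0.09
[175 130  19  10  46] [0.7114 0.2045 0.0833] [0.716  0.2073] [716.7 211.1] [16.9 64.5] 25.2
[255 130  14   6  67] [ 0.736  -0.0484  0.0794] [ 0.7359 -0.0474] [735.  -46.9] [17.1 44. ] 1.8
[125 136  16  15 166] [0.6913 0.392  0.0794] [0.6906 0.3918] [690.8 392.4] [48.  46.7] 32.4
[ 112  164   96   53 3804] [0.5309 0.2665 0.0797] [0.5306 0.2736] [531.8 290.5] [158.7 323.4] 5.4
0.09 0.125
[ 239  146  102   84 5054] [ 0.555  -0.1451  0.1119] [ 0.5553 -0.1454] [ 542.6 -138.6] [303.2 243.1] 78.8
[141 182  11  16  55] [0.5238 0.3182 0.1094] [0.5249 0.3206] [524.8 325.3] [20.4 51.8] 69.7
0.145 0.175
[129 180  18  16 232] [0.5301 0.3383 0.1591] [0.5297 0.3389] [529.8 340. ] [48.  51.8] 4.3
[110 183  18  17 240] [0.5166 0.3977 0.1592] [0.5169 0.398 ] [517.3 398.5] [50.8 52.4] 43.2
0.178 0.205
[257 173  18  18 238] [ 0.555  -0.0636  0.1917] [ 0.5548 -0.0629] [555.5 -63.2] [49.7 50.6] 65.6
[300 174  18  18 240] [ 0.5558 -0.1934  0.1919] [ 0.5558 -0.1927] [ 556.5 -193.1] [50.6 49.6] 72.9
```

View pics/crop1.png

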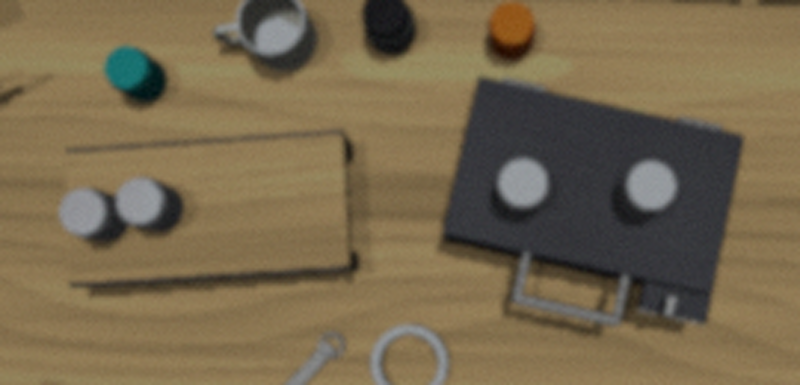

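The crop confirms the two plain grey cans on the lid, with the turquoise and orange ones on the bench. The fin is right of the bar at crop pixel (670,305). Next I fit edges for the yaws.

```bash
cat > e.py <<'E'
from h import *
def body(P,lo,hi,c,yaw,bx,by):
    "points of height band in box about c, in local frame"
    a=np.radians(yaw);M=np.array([[np.cos(a),np.sin(a)],[-np.sin(a),np.cos(a)]])
    q=P[(P[...,2]>lo)&(P[...,2]<hi)]; L=(q[:,:2]-c)@M.T
    k=(abs(L[:,0])<bx)&(abs(L[:,1])<by); return L[k],M
def edges(L,ax,bins):
    o=1-ax; r=[]
    for b in bins:
        s=L[abs(L[:,o]-b)<.006]
        if len(s)>5: r.append((b,s[:,ax].min(),s[:,ax].max()))
    return np.array(r)
def fit(P,lo,hi,c,yaw,bx,by,binsx):
    c=np.array(c,float)
    for _ in range(4):
        L,M=body(P,lo,hi,c,yaw,bx,by)
        e=edges(L,0,binsx); f=[np.polyfit(e[:,0],e[:,i],1) for i in(1,2)]
        sl=(f[0][0]+f[1][0])/2; yaw-=np.degrees(np.arctan(sl))
        c=c+M.T@[(f[0][1]+f[1][1])/2,0]
    w=f[1][1]-f[0][1]; ey=edges(L,1,np.arange(-.05,.051,.02)); return c,yaw,w,[np.degrees(g[0]) for g in f],ey.round(3)
if __name__=="__main__":
    d=np.load("top0.npz"); C=cal("top"); P=cloud(C,d["de"])
    print("shelf",*fit(P,.074,.086,(.531,.29),5.4,.09,.2,np.arange(-.12,.03,.02)))
    print("case",*fit(P,.105,.12,(.57,-.144),-11.2,.12,.2,np.array([-.14,-.12,.08,.1,.12,.14])))
    z=P[...,2]; m=np.zeros(z.shape,bool); m[205:235,255:330]=1
    m&=(z>.095)&(z<.14)
    c=np.array([.57,-.144]);a=np.radians(-11.2);M=np.array([[np.cos(a),np.sin(a)],[-np.sin(a),np.cos(a)]])
    q=P[m]; L=(q[:,:2]-c)@M.T
    b=(L[:,0]<-.125)&(abs(L[:,1])<.045); print("bar local",L[b].mean(0),b.sum(),"world",q[b].mean(0))
    b=(q[:,2]>.118)&(L[:,0]<-.09); print("fin",L[b].mean(0),b.sum(),q[b].mean(0))
E
python3 e.py
```

```text
shelf [0.53028942 0.28993266] 6.155163220536977 0.15270202495270963 [np.float64(1.1680501320662589), np.float64(-1.1680635882085613)] [[-0.05  -0.157  0.16 ]
 [-0.03  -0.156  0.16 ]
 [-0.01  -0.158  0.158]
 [ 0.01  -0.158  0.026]
 [ 0.03  -0.16   0.16 ]
 [ 0.05  -0.162  0.161]]
case [ 0.56701154 -0.1434591 ] -11.761423328554482 0.18059811539622617 [np.float64(-1.3207805190060955), np.float64(-0.12933918453583132)] [[-0.05  -0.148  0.15 ]
 [-0.03  -0.15   0.151]
 [-0.01  -0.149  0.151]
 [ 0.01  -0.148  0.152]
 [ 0.03  -0.148  0.152]
 [ 0.05  -0.148  0.153]]
bar local [-0.14383854 -0.00034765] 103 world [ 0.42883332 -0.11640264  0.11065919]
fin [-0.11628536 -0.10386619] 26 [ 0.43575489 -0.22330147  0.13065882]
```

Emit:
play_rows(
  rows=[
    {"x": 0.3, "y": -0.4, "z": 0.3, "wz": -0.11},
    {"x": 0.5, "y": -0.7, "z": 0.5, "wz": -0.22},
    {"x": 0.75, "y": -0.9, "z": 0.8, "wz": -0.33},
    {"x": 0.75, "y": -0.9, "z": 0.9, "wz": -0.44},
    {"x": 0.75, "y": -0.9, "z": 0.9, "wz": -0.55},
    {"x": 0.75, "y": -0.9, "z": 0.9, "wz": -0.665},
    {"x": 0.75, "y": -0.9, "z": 0.9, "wz": -0.665},
  ],
  grip=1,
)

```text
invalid input
```

Emit:
play_rows(
  rows=[
    {"x": 0.4, "y": -0.5},
    {"x": 0.8, "y": -1},
    {"x": 0.8, "y": -1},
  ],
)

```text
invalid input
```

Emit:
play_rows(
  rows=[
    {"x": 0.4, "y": -0.5},
    {"x": 0.8, "y": -1},
    {"x": 0.8, "y": -1},
    {"x": 0.8, "y": -1},
  ],
)

```text
invalid input
```

Run:
```python
from h import *
o=telemetry.get_obs(); print(o["eef_pos"],np.degrees(o["tool_rot"]),o["time_s"])
C,im,de=grab("wrist","pics/w1.png"); print(C[3],C[0]["orientation"]); np.savez("w1.npz",im=im,de=de,pos=C[3],R=C[2])
P=cloud(C,de); z=P[...,2]
for (u,v) in((100,100),(256,192),(400,300)): print(u,v,P[v,u])
```

```text
[0.26408985 0.59335437 0.23050822] [-1.79906334e+02  9.37507965e-04  1.56004681e+02] 0.1
[0.19974627 0.62215136 0.37308571] [2.85444755e+00 1.53035299e-03 1.15384449e+00]
100 100 [1.03408771e-01 4.43362115e-01 4.55166810e-05]
256 192 [ 3.00575772e-01  5.79049576e-01 -5.10554036e-04]
400 300 [0.27462658 0.64222827 0.29611908]
```

View pics/w1.png

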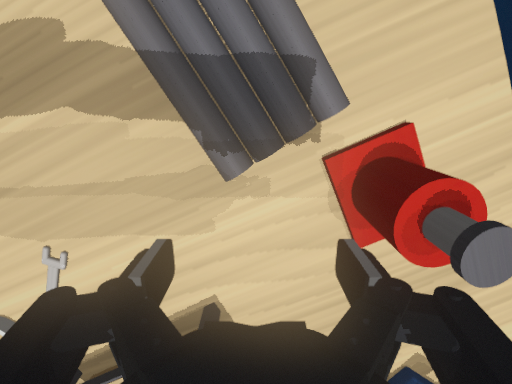

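The picture shows the start pose's view: rods, the red press and the gripper tips at (160,245) and (355,245). The rows were refused, so I'll give all six keys in each.

Emit:
play_rows(
  rows=[
    {"x": 0.3, "y": -0.4, "z": 0.3, "wx": 0, "wy": 0, "wz": -0.11},
    {"x": 0.5, "y": -0.7, "z": 0.5, "wx": 0, "wy": 0, "wz": -0.22},
    {"x": 0.75, "y": -0.9, "z": 0.8, "wx": 0, "wy": 0, "wz": -0.33},
    {"x": 0.75, "y": -0.9, "z": 0.9, "wx": 0, "wy": 0, "wz": -0.44},
    {"x": 0.75, "y": -0.9, "z": 0.9, "wx": 0, "wy": 0, "wz": -0.55},
    {"x": 0.75, "y": -0.9, "z": 0.9, "wx": 0, "wy": 0, "wz": -0.665},
    {"x": 0.75, "y": -0.9, "z": 0.9, "wx": 0, "wy": 0, "wz": -0.665},
  ],
  grip=1,
)

```text
time_s: 1.02
eef_pos: [0.3241, 0.5217, 0.303]
tool_rot: [-3.141, 0.001, 1.68]
wrist_force: [0.5, -0.2, 0.1]
gripper_width: 0.0854
grasp_force: 0.0
```

Emit:
play_rows(
  rows=[
    {"x": 0.4, "y": -0.5, "z": 0, "wx": 0, "wy": 0, "wz": 0},
    {"x": 0.8, "y": -1, "z": 0, "wx": 0, "wy": 0, "wz": 0},
    {"x": 0.8, "y": -1, "z": 0, "wx": 0, "wy": 0, "wz": 0},
  ],
)

```text
time_s: 1.4
eef_pos: [0.3922, 0.4372, 0.3037]
tool_rot: [3.14, 0.002, 1.673]
wrist_force: [-0.3, 1.0, 0.3]
gripper_width: 0.0856
grasp_force: 0.0
```

Emit:
play_rows(
  rows=[
    {"x": 0.4, "y": -0.5, "z": 0, "wx": 0, "wy": 0, "wz": 0},
    {"x": 0.8, "y": -1, "z": 0, "wx": 0, "wy": 0, "wz": 0},
    {"x": 0.8, "y": -1, "z": 0, "wx": 0, "wy": 0, "wz": 0},
    {"x": 0.8, "y": -1, "z": 0, "wx": 0, "wy": 0, "wz": 0},
  ],
)

```text
time_s: 1.9
eef_pos: [0.4515, 0.363, 0.3031]
tool_rot: [-3.141, -0.001, 1.681]
wrist_force: [0.1, 0.6, 0.2]
gripper_width: 0.0856
grasp_force: 0.0
```

```bash
cat > w.py <<'E'
from h import *; from m import rect; import sys
o=telemetry.get_obs(); print(o["eef_pos"].round(4),np.degrees(o["tool_rot"]).round(2),o["time_s"],o["gripper_width"],o["wrist_force"].round(1))
C,im,de=grab("wrist","pics/%s.png"%sys.argv[1]); np.savez(sys.argv[1]+".npz",im=im,de=de,pos=C[3],R=C[2])
P=cloud(C,de); z=P[...,2]; P[de==0]=9
for a,b in((.073,.087),(.105,.118),(.150,.168),(.183,.2)):
    print(a,b); [print(*o) for o in rect(P,(z>a)&(z<b)) if o[0][4]>300]
E
python3 w.py w2
```

```text
[0.4515 0.363  0.3031] [-1.7995e+02 -7.0000e-02  9.6310e+01] 1.9 0.08557097830107693 [0.1 0.6 0.2]
0.073 0.087
[  247   104   126   212 17776] [0.5158 0.2949 0.0799] [0.523  0.2991] [531.4 290. ] [158.6 321.8] 5.3
[ 411  147   38   35 1018] [0.6903 0.3941 0.0799] [0.6903 0.3939] [691.6 393.6] [49.8 47.4] 7.3
[479 172  33  86 376] [0.8186 0.3162 0.0747] [0.8241 0.3183] [821.3 320.8] [ 53.5 142. ] 21.9
[406 234  46  52 403] [0.7232 0.2569 0.0786] [0.7255 0.2518] [727.1 247.8] [83.3 36.8] 51.0
0.105 0.118
0.15 0.168
[ 294  126   51   50 1885] [0.5156 0.4028 0.1599] [0.5157 0.4027] [516.1 401.5] [49.7 50.3] 35.0
[ 297  184   48   46 1657] [0.5286 0.3426 0.1599] [0.5287 0.3425] [529.8 340.6] [50.3 50. ] 32.6
0.183 0.2
```

Run:
```python
from h import *; from e import *
d=np.load("w2.npz"); C=cal("wrist"); P=cloud(C,d["de"])
r=fit(P,.077,.083,(.531,.29),6,.09,.2,np.arange(-.14,.03,.01)); print(*r)
c,yaw=r[0],r[1]; a=np.radians(yaw);M=np.array([[np.cos(a),np.sin(a)],[-np.sin(a),np.cos(a)]])
for lo,hi,g in((.15,.168,(.516,.402)),(.15,.168,(.529,.341))):
    q=P[(P[...,2]>lo)&(P[...,2]<hi)]; q=q[np.hypot(*(q[:,:2]-g).T)<.04]
    w,_=cv2.minEnclosingCircle((q[:,:2]*1000).astype(np.float32)); w=np.array(w)/1000
    print(w,_, "local",M@(w-c), M@(q[:,:2].mean(0)-c))
# colour-edge check: shelf front/back edges in image
L=body(P,.077,.083,c,yaw,.09,.2)[0]
for b in np.arange(-.15,.16,.03):
    s=L[abs(L[:,1]-b)<.003]; print(b.round(3),len(s),s[:,0].min().round(4),s[:,0].max().round(4))
```

```text
[0.52696707 0.28957883] 4.448219477314237 0.14944284682474077 [np.float64(-1.1734620830809077), np.float64(1.1725552501337166)] [[-0.05  -0.159  0.161]
 [-0.03  -0.159  0.16 ]
 [-0.01  -0.16   0.16 ]
 [ 0.01  -0.16   0.161]
 [ 0.03  -0.157  0.161]
 [ 0.05  -0.157  0.161]]
[0.517802   0.39509406] 32.99274826049805 local [-0.0009539   0.10590822] [-0.00266177  0.11290563]
[0.52727966 0.34828818] 32.578514099121094 local [0.00486504 0.05850826] [0.00544419 0.05366084]
-0.15 306 -0.0727 0.0849
-0.12 329 -0.072 0.0806
-0.09 305 -0.0728 0.0623
-0.06 304 -0.0737 0.0556
-0.03 327 -0.0745 0.0563
0.0 318 -0.0739 0.0822
0.03 241 -0.0748 0.082
0.06 312 -0.0758 0.0817
0.09 306 -0.0766 0.0817
0.12 312 -0.0762 0.081
0.15 596 -0.0772 0.0809
```

View pics/w2.png

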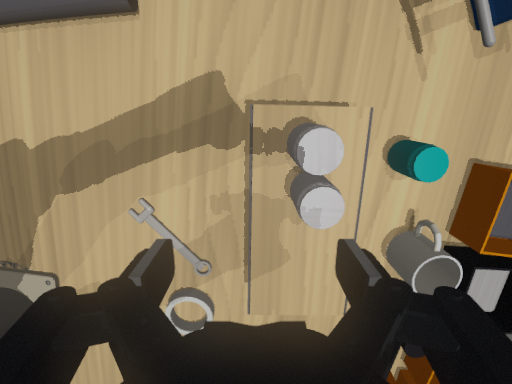

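Wrist view: the row cans are at (320,150) and (320,207), the shelf's front edge runs along column 248, and turquoise is at (425,162), off the shelf. Shelf centre is about (.5316,.290), yaw 5.35°. That puts slot 5 at about (.533,.276) and slot 6 at about (.539,.212). Moving to the lid cans now.

Emit:
play_rows(
  rows=[
    {"x": 0.13, "y": -0.5, "z": 0, "wx": 0, "wy": 0, "wz": 0},
    {"x": 0.26, "y": -0.95, "z": 0, "wx": 0, "wy": 0, "wz": 0},
    {"x": 0.26, "y": -0.95, "z": 0, "wx": 0, "wy": 0, "wz": 0},
  ],
)

```text
time_s: 2.33
eef_pos: [0.4734, 0.2841, 0.3036]
tool_rot: [3.141, 0.001, 1.677]
wrist_force: [0.2, 0.5, -0.9]
gripper_width: 0.0855
grasp_force: 0.0
```

Emit:
play_rows(
  rows=[
    {"x": 0.13, "y": -0.5, "z": 0, "wx": 0, "wy": 0, "wz": 0},
    {"x": 0.26, "y": -0.95, "z": 0, "wx": 0, "wy": 0, "wz": 0},
    {"x": 0.26, "y": -0.95, "z": 0, "wx": 0, "wy": 0, "wz": 0},
  ],
)

```text
time_s: 2.7
eef_pos: [0.4943, 0.2088, 0.3035]
tool_rot: [3.141, 0.0, 1.677]
wrist_force: [0.3, 1.1, 0.1]
gripper_width: 0.0853
grasp_force: 0.0
```

Emit:
play_rows(
  rows=[
    {"x": 0.13, "y": -0.5, "z": 0, "wx": 0, "wy": 0, "wz": 0},
    {"x": 0.26, "y": -0.95, "z": 0, "wx": 0, "wy": 0, "wz": 0},
    {"x": 0.26, "y": -0.95, "z": 0, "wx": 0, "wy": 0, "wz": 0},
  ],
)

```text
time_s: 3.08
eef_pos: [0.5152, 0.1333, 0.3034]
tool_rot: [3.141, 0.0, 1.677]
wrist_force: [0.4, -0.0, -0.4]
gripper_width: 0.0853
grasp_force: 0.0
```

Emit:
play_rows(
  rows=[
    {"x": 0.13, "y": -0.5, "z": 0, "wx": 0, "wy": 0, "wz": 0},
    {"x": 0.26, "y": -0.95, "z": 0, "wx": 0, "wy": 0, "wz": 0},
    {"x": 0.26, "y": -0.95, "z": 0, "wx": 0, "wy": 0, "wz": 0},
  ],
)

```text
time_s: 3.45
eef_pos: [0.5361, 0.0577, 0.3033]
tool_rot: [3.141, 0.0, 1.677]
wrist_force: [0.2, 0.8, -0.6]
gripper_width: 0.0853
grasp_force: 0.0
```

Emit:
play_rows(
  rows=[
    {"x": 0.13, "y": -0.5, "z": 0, "wx": 0, "wy": 0, "wz": 0},
    {"x": 0.26, "y": -0.87, "z": 0, "wx": 0, "wy": 0, "wz": 0},
    {"x": 0.26, "y": -0.87, "z": 0, "wx": 0, "wy": 0, "wz": 0},
    {"x": 0.26, "y": -0.87, "z": 0, "wx": 0, "wy": 0, "wz": 0},
  ],
)

```text
time_s: 3.95
eef_pos: [0.5563, -0.0083, 0.3029]
tool_rot: [-3.141, -0.002, 1.682]
wrist_force: [-0.5, -0.2, -0.8]
gripper_width: 0.0855
grasp_force: 0.0
```

```bash
python3 w.py w3
```

```text
[ 0.5563 -0.0083  0.3029] [-1.7997e+02 -1.3000e-01  9.6380e+01] 3.95 0.08551320656962821 [-0.5 -0.2 -0.8]
0.073 0.087
[ 192    0  135   57 7289] [0.5438 0.1602 0.08  ] [0.5434 0.1602] [542.5 160.9] [158.8  61.6] 5.7
[462   0  50 105 551] [0.8188 0.1507 0.0748] [0.8284 0.1575] [827.1 158. ] [ 62.3 137.4] 32.1
[429 112  83 102 791] [0.8328 0.012  0.0748] [0.853  0.0243] [875.8  30.1] [131.  123.2] 88.7
[370 193  36  35 931] [ 0.752  -0.0489  0.08  ] [ 0.7521 -0.0491] [752.8 -50. ] [49.5 48.7] 48.9
[407 218  93  80 679] [ 0.8815 -0.0869  0.0748] [ 0.8775 -0.0969] [ 877.  -119.7] [122.7 130.8] 1.3
0.105 0.118
[  144   144   208   192 19010] [ 0.5727 -0.0937  0.1119] [ 0.5654 -0.101 ] [ 541.9 -134.3] [291.2 240.9] 78.9
0.15 0.168
[217 301  42  24 394] [ 0.5554 -0.1723  0.1592] [ 0.5558 -0.1743] [ 556.7 -179.7] [23.3 53.5] 87.7
0.183 0.2
[ 222  216   49   49 1840] [ 0.5552 -0.0628  0.1919] [ 0.5552 -0.0631] [555.4 -64.9] [48.9 50.1] 4.8
```

Emit:
play_rows(
  rows=[
    {"x": -0.01, "y": -0.69, "z": 0, "wx": 0, "wy": 0, "wz": 0},
    {"x": -0.01, "y": -0.69, "z": -0.5, "wx": 0, "wy": 0, "wz": 0},
    {"x": -0.01, "y": -0.69, "z": -1, "wx": 0, "wy": 0, "wz": 0},
    {"x": -0.01, "y": -0.69, "z": -1, "wx": 0, "wy": 0, "wz": 0},
  ],
)

```text
time_s: 4.5
eef_pos: [0.5534, -0.0644, 0.2209]
tool_rot: [-3.135, -0.002, 1.681]
wrist_force: [-0.2, 0.2, 0.6]
gripper_width: 0.0855
grasp_force: 0.0
```

Emit:
play_rows(
  rows=[
    {"x": 0, "y": 0, "z": -0.4, "wx": 0, "wy": 0, "wz": 0},
    {"x": 0, "y": 0, "z": -0.7, "wx": 0, "wy": 0, "wz": 0},
    {"x": 0, "y": 0, "z": -1, "wx": 0, "wy": 0, "wz": 0},
    {"x": 0, "y": 0, "z": -1, "wx": 0, "wy": 0, "wz": 0},
    {"x": 0, "y": 0, "z": -1, "wx": 0, "wy": 0, "wz": 0},
  ],
)

```text
time_s: 5.12
eef_pos: [0.5569, -0.0665, 0.145]
tool_rot: [3.139, 0.0, 1.679]
wrist_force: [0.7, -0.7, -0.5]
gripper_width: 0.0859
grasp_force: 0.0
```

Emit:
play_rows(
  rows=[
    {"x": 0, "y": 0, "z": 0, "wx": 0, "wy": 0, "wz": 0},
    {"x": 0, "y": 0, "z": 0, "wx": 0, "wy": 0, "wz": 0},
    {"x": 0, "y": 0, "z": 0, "wx": 0, "wy": 0, "wz": 0},
    {"x": 0, "y": 0, "z": 0, "wx": 0, "wy": 0, "wz": 0},
    {"x": 0, "y": 0, "z": 0, "wx": 0, "wy": 0, "wz": 0},
    {"x": 0, "y": 0, "z": 0, "wx": 0, "wy": 0, "wz": 0},
  ],
  grip=0,
)

```text
time_s: 5.88
eef_pos: [0.5559, -0.0669, 0.1447]
tool_rot: [3.14, -0.0, 1.678]
wrist_force: [-2.7, 0.5, 7.1]
gripper_width: 0.0525
grasp_force: 61.9
```

Emit:
play_rows(
  rows=[
    {"x": 0, "y": 0, "z": 0.3, "wx": 0, "wy": 0, "wz": 0},
    {"x": 0, "y": 0, "z": 0.7, "wx": 0, "wy": 0, "wz": 0},
    {"x": 0, "y": 0, "z": 1, "wx": 0, "wy": 0, "wz": 0},
    {"x": 0, "y": 0, "z": 1, "wx": 0, "wy": 0, "wz": 0},
  ],
)

```text
time_s: 6.38
eef_pos: [0.5566, -0.0672, 0.225]
tool_rot: [3.138, 0.001, 1.678]
wrist_force: [-0.5, 0.2, -2.2]
gripper_width: 0.0523
grasp_force: 63.4
```

Emit:
play_rows(
  rows=[
    {"x": -0.03, "y": 0.25, "z": 0, "wx": 0, "wy": 0, "wz": 0},
    {"x": -0.06, "y": 0.6, "z": 0, "wx": 0, "wy": 0, "wz": 0},
    {"x": -0.06, "y": 0.95, "z": 0, "wx": 0, "wy": 0, "wz": 0},
  ],
)

```text
time_s: 6.75
eef_pos: [0.5495, 0.0098, 0.2219]
tool_rot: [-3.139, -0.0, 1.678]
wrist_force: [-0.3, 0.7, -1.7]
gripper_width: 0.0523
grasp_force: 63.4
```

Emit:
play_rows(
  rows=[
    {"x": -0.03, "y": 0.35, "z": 0, "wx": 0, "wy": 0, "wz": 0},
    {"x": -0.06, "y": 0.7, "z": 0, "wx": 0, "wy": 0, "wz": 0},
    {"x": -0.06, "y": 0.95, "z": 0, "wx": 0, "wy": 0, "wz": 0},
  ],
)

```text
time_s: 7.12
eef_pos: [0.5449, 0.0865, 0.222]
tool_rot: [-3.139, -0.0, 1.679]
wrist_force: [0.6, -0.2, -2.8]
gripper_width: 0.0524
grasp_force: 63.4
```

Emit:
play_rows(
  rows=[
    {"x": -0.03, "y": 0.35, "z": 0, "wx": 0, "wy": 0, "wz": 0},
    {"x": -0.06, "y": 0.7, "z": 0, "wx": 0, "wy": 0, "wz": 0},
    {"x": -0.06, "y": 0.95, "z": 0, "wx": 0, "wy": 0, "wz": 0},
  ],
)

```text
time_s: 7.5
eef_pos: [0.5406, 0.1623, 0.2226]
tool_rot: [-3.14, 0.0, 1.679]
wrist_force: [-0.0, 0.1, -1.5]
gripper_width: 0.0525
grasp_force: 63.4
```

Emit:
play_rows(
  rows=[
    {"x": -0.03, "y": 0.35, "z": 0, "wx": 0, "wy": 0, "wz": 0},
    {"x": -0.06, "y": 0.65, "z": 0, "wx": 0, "wy": 0, "wz": 0},
    {"x": -0.06, "y": 0.85, "z": 0, "wx": 0, "wy": 0, "wz": 0},
    {"x": -0.06, "y": 0.85, "z": 0, "wx": 0, "wy": 0, "wz": 0},
  ],
)

```text
time_s: 8.0
eef_pos: [0.5363, 0.23, 0.2229]
tool_rot: [-3.141, 0.0, 1.68]
wrist_force: [0.3, -0.4, -2.1]
gripper_width: 0.0524
grasp_force: 63.4
```

```bash
python3 w.py w4
```

```text
[0.5363 0.23   0.2229] [-1.7999e+02  1.0000e-02  9.6260e+01] 8.0 0.05243968742413494 [ 0.3 -0.4 -2.1]
0.073 0.087
[  171     0   172   240 27024] [0.5281 0.2957 0.0799] [0.5294 0.2969] [531.7 281. ] [159.4 242.9] 5.5
[ 406    5   54   57 2278] [0.6902 0.3927 0.0799] [0.6904 0.3926] [691.4 392.7] [48.8 49.9] 85.7
[403 145  54  87 717] [0.7196 0.2528 0.0785] [0.7234 0.2493] [727.6 244.1] [97.8 31.8] 68.7
[422 176  55  62 706] [0.7769 0.2156 0.0801] [0.7729 0.2177] [764.2 220.1] [72.3 39.4] 72.1
[462 196  50  99 625] [0.8191 0.1657 0.0747] [0.8276 0.1696] [849.1 178.8] [ 70.6 131.7] 3.2
0.105 0.118
0.15 0.168
[ 224   12   74   82 4532] [0.5295 0.3402 0.16  ] [0.5295 0.3402] [529.8 339.8] [50.4 49.8] 75.4
0.183 0.2
```

Run:
```python
from h import *; from m import rect
d=np.load("w4.npz"); C=cal("wrist"); P=cloud(C,d["de"]); z=P[...,2]
for a,b in((.262,.282),(.2,.26)):[print(*o) for o in rect(P,(z>a)&(z<b)&(d["de"]>0))]
im=d["im"]
# vertical side of can near camera
m=(z>.19)&(z<.265)&(abs(P[...,0]-.536)<.006)&(abs(P[...,1]-.25)<.03); print(P[m].max(0) if m.any() else 0, m.sum())
```

```text
[   92   225   326   114 15032] [0.5369 0.2357 0.2705] [0.5372 0.2353] [537.7 234.2] [118.1  43.1] 9.0
[ 166  183  178   90 4814] [0.5347 0.252  0.2451] [0.5358 0.2485] [536.5 244.7] [79.8 26.2] 5.0
[0.54198425 0.25778845 0.26482468] 1275
```

Emit:
play_rows(
  rows=[
    {"x": -0.04, "y": 0.3, "z": 0, "wx": 0, "wy": 0, "wz": 0},
    {"x": -0.04, "y": 0.57, "z": 0, "wx": 0, "wy": 0, "wz": 0},
    {"x": -0.04, "y": 0.57, "z": -0.35, "wx": 0, "wy": 0, "wz": 0},
    {"x": -0.04, "y": 0.57, "z": -0.7, "wx": 0, "wy": 0, "wz": 0},
    {"x": -0.04, "y": 0.57, "z": -0.7, "wx": 0, "wy": 0, "wz": 0},
    {"x": -0.04, "y": 0.57, "z": -0.7, "wx": 0, "wy": 0, "wz": 0},
  ],
)

```text
time_s: 8.8
eef_pos: [0.5341, 0.2746, 0.1682]
tool_rot: [3.14, -0.0, 1.678]
wrist_force: [-0.2, -0.1, -1.4]
gripper_width: 0.0524
grasp_force: 63.4
```

Emit:
play_rows(
  rows=[
    {"x": 0, "y": 0, "z": -0.2, "wx": 0, "wy": 0, "wz": 0},
    {"x": 0, "y": 0, "z": -0.4, "wx": 0, "wy": 0, "wz": 0},
    {"x": 0, "y": 0, "z": -0.55, "wx": 0, "wy": 0, "wz": 0},
    {"x": 0, "y": 0, "z": -0.6, "wx": 0, "wy": 0, "wz": 0},
    {"x": 0, "y": 0, "z": -0.6, "wx": 0, "wy": 0, "wz": 0},
    {"x": 0, "y": 0, "z": -0.6, "wx": 0, "wy": 0, "wz": 0},
  ],
)

```text
time_s: 9.55
eef_pos: [0.5335, 0.2748, 0.1197]
tool_rot: [3.141, -0.0, 1.678]
wrist_force: [-0.5, -0.6, -0.6]
gripper_width: 0.0525
grasp_force: 63.5
```

Emit:
play_rows(
  rows=[
    {"x": 0, "y": 0, "z": -0.04, "wx": 0, "wy": 0, "wz": 0},
    {"x": 0, "y": 0.005, "z": -0.08, "wx": 0, "wy": 0, "wz": 0},
    {"x": 0, "y": 0.005, "z": -0.085, "wx": 0, "wy": 0, "wz": 0},
    {"x": 0, "y": 0.005, "z": -0.085, "wx": 0, "wy": 0, "wz": 0},
  ],
)

```text
time_s: 10.05
eef_pos: [0.5332, 0.2752, 0.1128]
tool_rot: [3.141, -0.0, 1.678]
wrist_force: [-1.3, -0.2, 2.0]
gripper_width: 0.0526
grasp_force: 63.8
```

Emit:
play_rows(
  rows=[
    {"x": 0, "y": 0, "z": 0, "wx": 0, "wy": 0, "wz": 0},
    {"x": 0, "y": 0, "z": 0, "wx": 0, "wy": 0, "wz": 0},
    {"x": 0, "y": 0, "z": 0, "wx": 0, "wy": 0, "wz": 0},
    {"x": 0, "y": 0, "z": 0, "wx": 0, "wy": 0, "wz": 0},
    {"x": 0, "y": 0, "z": 0.3, "wx": 0, "wy": 0, "wz": 0},
    {"x": 0, "y": 0, "z": 0.7, "wx": 0, "wy": 0, "wz": 0},
    {"x": 0, "y": 0, "z": 1, "wx": 0, "wy": 0, "wz": 0},
  ],
  grip=1,
)

```text
time_s: 10.92
eef_pos: [0.5334, 0.2751, 0.1938]
tool_rot: [3.141, -0.0, 1.678]
wrist_force: [-0.3, -1.1, -0.6]
gripper_width: 0.0855
grasp_force: 0.0
```

Emit:
play_rows(
  rows=[
    {"x": 0, "y": -0.1, "z": 0.5, "wx": 0, "wy": 0, "wz": 0},
    {"x": 0, "y": -0.6, "z": 0.8, "wx": 0, "wy": 0, "wz": 0},
    {"x": 0.0, "y": -1, "z": 0.8, "wx": 0, "wy": 0, "wz": 0},
    {"x": 0.0, "y": -1, "z": 0.8, "wx": 0, "wy": 0, "wz": 0},
  ],
)

```text
time_s: 11.42
eef_pos: [0.5335, 0.1917, 0.2573]
tool_rot: [3.141, 0.001, 1.673]
wrist_force: [0.1, 0.6, 0.6]
gripper_width: 0.0856
grasp_force: 0.0
```

```bash
python3 w.py w5
```

```text
[0.5335 0.1917 0.2573] [1.7995e+02 6.0000e-02 9.5860e+01] 11.425 0.08556870090566769 [0.1 0.6 0.6]
0.073 0.087
[  185     0   154   223 24815] [0.5336 0.2442 0.0799] [0.5335 0.2501] [534.5 252.8] [159.2 246.1] 5.3
[ 399    0   48   29 1089] [0.6918 0.3837 0.0799] [0.6916 0.3832] [693.3 381.7] [50.  27.5] 7.3
[491  75  21  66 312] [0.817  0.293  0.0749] [0.8191 0.2945] [817.  297.4] [26.3 76.3] 18.9
[399 107  44  87 587] [0.719  0.2496 0.0784] [0.7231 0.2468] [725.4 242.3] [103.1  31.7] 78.8
[420 136  48  60 546] [0.7773 0.2203 0.08  ] [0.774  0.2214] [763.6 220.8] [71.2 39.5] 74.7
[457 156  55  99 627] [0.8194 0.1679 0.0748] [0.8311 0.1717] [856.1 179.6] [ 84.  130.9] 2.5
[220 291 120  36 783] [0.5875 0.005  0.08  ] [0.5888 0.0047] [593.1   3.9] [  6.4 176.7] 80.3
0.105 0.118
[215 307  62  19 562] [0.5338 0.0106 0.1112] [0.5356 0.011 ] [543.1  10.3] [19.6 79. ] 89.4
0.15 0.168
[ 235    0   65   47 2479] [0.5303 0.3326 0.16  ] [0.5301 0.3322] [529.9 330.7] [50.3 31.6] 6.0
[ 234   61   61   64 3019] [0.534  0.2778 0.16  ] [0.534  0.2777] [534. 277.] [50.  49.7] 43.2
0.183 0.2
```

Emit:
play_rows(
  rows=[
    {"x": 0.03, "y": -0.4, "z": 0, "wx": 0, "wy": 0, "wz": 0},
    {"x": 0.056, "y": -0.96, "z": 0, "wx": 0, "wy": 0, "wz": 0},
    {"x": 0.056, "y": -0.96, "z": 0, "wx": 0, "wy": 0, "wz": 0},
  ],
)

```text
time_s: 11.85
eef_pos: [0.5379, 0.1153, 0.2565]
tool_rot: [-3.141, 0.002, 1.673]
wrist_force: [-0.2, 0.1, 0.6]
gripper_width: 0.0858
grasp_force: 0.0
```

Emit:
play_rows(
  rows=[
    {"x": 0.03, "y": -0.5, "z": 0, "wx": 0, "wy": 0, "wz": 0},
    {"x": 0.056, "y": -0.96, "z": 0, "wx": 0, "wy": 0, "wz": 0},
    {"x": 0.056, "y": -0.96, "z": 0, "wx": 0, "wy": 0, "wz": 0},
  ],
)

```text
time_s: 12.22
eef_pos: [0.5424, 0.0398, 0.2564]
tool_rot: [3.142, 0.001, 1.675]
wrist_force: [-0.3, 1.4, -0.3]
gripper_width: 0.0852
grasp_force: 0.0
```

Emit:
play_rows(
  rows=[
    {"x": 0.03, "y": -0.5, "z": 0, "wx": 0, "wy": 0, "wz": 0},
    {"x": 0.056, "y": -0.96, "z": 0, "wx": 0, "wy": 0, "wz": 0},
    {"x": 0.056, "y": -0.96, "z": 0, "wx": 0, "wy": 0, "wz": 0},
  ],
)

```text
time_s: 12.6
eef_pos: [0.547, -0.0364, 0.2564]
tool_rot: [3.141, 0.001, 1.676]
wrist_force: [0.1, 0.2, 0.6]
gripper_width: 0.0855
grasp_force: 0.0
```

Emit:
play_rows(
  rows=[
    {"x": 0.03, "y": -0.5, "z": 0, "wx": 0, "wy": 0, "wz": 0},
    {"x": 0.056, "y": -0.96, "z": 0, "wx": 0, "wy": 0, "wz": 0},
    {"x": 0.056, "y": -0.96, "z": 0, "wx": 0, "wy": 0, "wz": 0},
  ],
)

```text
time_s: 12.98
eef_pos: [0.5516, -0.1129, 0.2564]
tool_rot: [3.141, 0.001, 1.676]
wrist_force: [0.0, 0.5, 1.1]
gripper_width: 0.0851
grasp_force: 0.0
```

Emit:
play_rows(
  rows=[
    {"x": 0.03, "y": -0.5, "z": 0, "wx": 0, "wy": 0, "wz": 0},
    {"x": 0.056, "y": -0.96, "z": 0, "wx": 0, "wy": 0, "wz": 0},
    {"x": 0.056, "y": -0.96, "z": 0, "wx": 0, "wy": 0, "wz": 0},
    {"x": 0.056, "y": -0.96, "z": 0, "wx": 0, "wy": 0, "wz": 0},
  ],
)

```text
time_s: 13.48
eef_pos: [0.5563, -0.1857, 0.256]
tool_rot: [-3.141, -0.003, 1.681]
wrist_force: [0.2, 0.1, 0.3]
gripper_width: 0.0853
grasp_force: 0.0
```

```bash
python3 w.py w6 | grep -A3 -e "^\[ *0.5" -e "^0.183"
```

```text
[ 0.5563 -0.1857  0.256 ] [-1.7999e+02 -1.4000e-01  9.6340e+01] 13.475 0.08529945927070083 [0.2 0.1 0.3]
0.073 0.087
[ 419   51   47   48 1688] [ 0.751  -0.0498  0.0799] [ 0.7512 -0.0498] [752.1 -50.2] [49.7 49.3] 8.4
[459  90  53 113 708] [ 0.819  -0.1289  0.0749] [ 0.8281 -0.1276] [ 849.9 -121.2] [ 72.6 132.9] 3.8
--
0.183 0.2
[ 220  183   63   62 2933] [ 0.5557 -0.1939  0.1919] [ 0.5558 -0.1941] [ 555.6 -195.6] [49.4 49.7] 62.3
```

Emit:
play_rows(
  rows=[
    {"x": 0, "y": -0.105, "z": 0, "wx": 0, "wy": 0, "wz": 0},
    {"x": 0, "y": -0.105, "z": -0.5, "wx": 0, "wy": 0, "wz": 0},
    {"x": 0, "y": -0.105, "z": -0.9, "wx": 0, "wy": 0, "wz": 0},
    {"x": 0, "y": -0.105, "z": -0.9, "wx": 0, "wy": 0, "wz": 0},
  ],
)

```text
time_s: 14.02
eef_pos: [0.554, -0.1962, 0.1825]
tool_rot: [-3.137, -0.002, 1.679]
wrist_force: [-0.1, -0.2, -0.4]
gripper_width: 0.0857
grasp_force: 0.0
```

Emit:
play_rows(
  rows=[
    {"x": 0, "y": 0, "z": -0.25, "wx": 0, "wy": 0, "wz": 0},
    {"x": 0, "y": 0, "z": -0.48, "wx": 0, "wy": 0, "wz": 0},
    {"x": 0, "y": 0, "z": -0.48, "wx": 0, "wy": 0, "wz": 0},
    {"x": 0, "y": 0, "z": -0.48, "wx": 0, "wy": 0, "wz": 0},
  ],
)

```text
time_s: 14.52
eef_pos: [0.5565, -0.1977, 0.1476]
tool_rot: [3.139, 0.001, 1.678]
wrist_force: [-0.6, 0.2, 0.7]
gripper_width: 0.0856
grasp_force: 0.0
```

Emit:
play_rows(
  rows=[
    {"x": 0, "y": 0, "z": 0, "wx": 0, "wy": 0, "wz": 0},
    {"x": 0, "y": 0, "z": 0, "wx": 0, "wy": 0, "wz": 0},
    {"x": 0, "y": 0, "z": 0, "wx": 0, "wy": 0, "wz": 0},
    {"x": 0, "y": 0, "z": 0, "wx": 0, "wy": 0, "wz": 0},
    {"x": 0, "y": 0, "z": 0, "wx": 0, "wy": 0, "wz": 0},
    {"x": 0, "y": 0, "z": 0, "wx": 0, "wy": 0, "wz": 0},
  ],
  grip=0,
)

```text
time_s: 15.28
eef_pos: [0.5557, -0.1976, 0.1474]
tool_rot: [3.141, 0.0, 1.678]
wrist_force: [-1.4, 0.9, 6.4]
gripper_width: 0.0526
grasp_force: 62.1
```

Emit:
play_rows(
  rows=[
    {"x": 0, "y": 0, "z": 0.3, "wx": 0, "wy": 0, "wz": 0},
    {"x": 0, "y": 0, "z": 0.7, "wx": 0, "wy": 0, "wz": 0},
    {"x": 0, "y": 0, "z": 1, "wx": 0, "wy": 0, "wz": 0},
    {"x": 0, "y": 0, "z": 1, "wx": 0, "wy": 0, "wz": 0},
  ],
)

```text
time_s: 15.78
eef_pos: [0.5564, -0.1978, 0.2275]
tool_rot: [3.138, 0.001, 1.678]
wrist_force: [0.4, 0.1, -3.8]
gripper_width: 0.0526
grasp_force: 64.0
```

Emit:
play_rows(
  rows=[
    {"x": -0.02, "y": 0.25, "z": 0, "wx": 0, "wy": 0, "wz": 0},
    {"x": -0.035, "y": 0.6, "z": 0, "wx": 0, "wy": 0, "wz": 0},
    {"x": -0.035, "y": 0.95, "z": 0, "wx": 0, "wy": 0, "wz": 0},
  ],
)

```text
time_s: 16.15
eef_pos: [0.5513, -0.1186, 0.2243]
tool_rot: [-3.138, -0.002, 1.679]
wrist_force: [-0.4, 0.1, -3.7]
gripper_width: 0.052
grasp_force: 63.9
```

Emit:
play_rows(
  rows=[
    {"x": -0.02, "y": 0.35, "z": 0, "wx": 0, "wy": 0, "wz": 0},
    {"x": -0.035, "y": 0.7, "z": 0, "wx": 0, "wy": 0, "wz": 0},
    {"x": -0.035, "y": 0.95, "z": 0, "wx": 0, "wy": 0, "wz": 0},
  ],
)

```text
time_s: 16.52
eef_pos: [0.5486, -0.0422, 0.2247]
tool_rot: [-3.138, -0.002, 1.681]
wrist_force: [0.5, -1.3, -3.6]
gripper_width: 0.0524
grasp_force: 63.9
```

Emit:
play_rows(
  rows=[
    {"x": -0.02, "y": 0.35, "z": 0, "wx": 0, "wy": 0, "wz": 0},
    {"x": -0.035, "y": 0.7, "z": 0, "wx": 0, "wy": 0, "wz": 0},
    {"x": -0.035, "y": 0.95, "z": 0, "wx": 0, "wy": 0, "wz": 0},
  ],
)

```text
time_s: 16.9
eef_pos: [0.5464, 0.0327, 0.2254]
tool_rot: [-3.14, -0.0, 1.68]
wrist_force: [0.2, -0.8, -3.3]
gripper_width: 0.0526
grasp_force: 63.9
```

Emit:
play_rows(
  rows=[
    {"x": -0.02, "y": 0.35, "z": 0, "wx": 0, "wy": 0, "wz": 0},
    {"x": -0.035, "y": 0.7, "z": 0, "wx": 0, "wy": 0, "wz": 0},
    {"x": -0.035, "y": 0.95, "z": 0, "wx": 0, "wy": 0, "wz": 0},
  ],
)

```text
time_s: 17.27
eef_pos: [0.5439, 0.1082, 0.2257]
tool_rot: [-3.141, -0.0, 1.679]
wrist_force: [0.2, 0.2, -3.4]
gripper_width: 0.0524
grasp_force: 63.9
```

Emit:
play_rows(
  rows=[
    {"x": -0.02, "y": 0.35, "z": 0, "wx": 0, "wy": 0, "wz": 0},
    {"x": -0.035, "y": 0.7, "z": 0, "wx": 0, "wy": 0, "wz": 0},
    {"x": -0.035, "y": 0.95, "z": 0, "wx": 0, "wy": 0, "wz": 0},
    {"x": -0.035, "y": 0.95, "z": 0, "wx": 0, "wy": 0, "wz": 0},
  ],
)

```text
time_s: 17.77
eef_pos: [0.5413, 0.1843, 0.2258]
tool_rot: [-3.141, -0.0, 1.681]
wrist_force: [-0.0, -0.2, -3.6]
gripper_width: 0.0519
grasp_force: 63.9
```

```bash
python3 w.py w7|grep -A3 -e "^0.15"
python3 - <<'E'
from h import *
o=telemetry.get_obs()["eef_pos"]; print(o)
d=np.load("w7.npz"); P=cloud(cal("wrist"),d["de"])
m=(P[...,2]>o[2]-.03)&(P[...,2]<o[2]+.04)&(abs(P[...,0]-o[0])<.006)&(abs(P[...,1]-o[1]-.02)<.03); print(P[m].max(0)[1]-.027-o[1])
E
```

```text
0.15 0.168
[ 228    0   67   25 1189] [0.5317 0.3222 0.1597] [0.5316 0.322 ] [531.6 322.8] [46.1 15.6] 5.9
[ 222   41   71   76 4129] [0.5339 0.2778 0.16  ] [0.534  0.2776] [534.1 277.1] [49.8 50.2] 78.1
0.183 0.2
[0.54147777 0.18229744 0.22589691]
0.00200455611197789
```

Emit:
play_rows(
  rows=[
    {"x": -0.03, "y": 0.2, "z": 0, "wx": 0, "wy": 0, "wz": 0},
    {"x": -0.03, "y": 0.35, "z": -0.2, "wx": 0, "wy": 0, "wz": 0},
    {"x": -0.03, "y": 0.35, "z": -0.5, "wx": 0, "wy": 0, "wz": 0},
    {"x": -0.03, "y": 0.35, "z": -0.7, "wx": 0, "wy": 0, "wz": 0},
    {"x": -0.03, "y": 0.35, "z": -0.7, "wx": 0, "wy": 0, "wz": 0},
    {"x": -0.03, "y": 0.35, "z": -0.7, "wx": 0, "wy": 0, "wz": 0},
  ],
)

```text
time_s: 18.58
eef_pos: [0.5397, 0.2105, 0.1705]
tool_rot: [3.141, -0.0, 1.678]
wrist_force: [0.5, -0.0, -3.3]
gripper_width: 0.0524
grasp_force: 63.8
```

Emit:
play_rows(
  rows=[
    {"x": 0, "y": 0, "z": -0.2, "wx": 0, "wy": 0, "wz": 0},
    {"x": 0, "y": 0, "z": -0.4, "wx": 0, "wy": 0, "wz": 0},
    {"x": 0, "y": 0, "z": -0.55, "wx": 0, "wy": 0, "wz": 0},
    {"x": 0, "y": 0, "z": -0.6, "wx": 0, "wy": 0, "wz": 0},
    {"x": 0, "y": 0, "z": -0.6, "wx": 0, "wy": 0, "wz": 0},
    {"x": 0, "y": 0, "z": -0.6, "wx": 0, "wy": 0, "wz": 0},
  ],
)

```text
time_s: 19.32
eef_pos: [0.5395, 0.2107, 0.1225]
tool_rot: [3.141, -0.0, 1.678]
wrist_force: [-0.2, 0.5, -2.5]
gripper_width: 0.0524
grasp_force: 63.9
```

Emit:
play_rows(
  rows=[
    {"x": 0, "y": 0, "z": -0.04, "wx": 0, "wy": 0, "wz": 0},
    {"x": 0, "y": 0, "z": -0.085, "wx": 0, "wy": 0, "wz": 0},
    {"x": 0, "y": 0, "z": -0.09, "wx": 0, "wy": 0, "wz": 0},
    {"x": 0, "y": 0, "z": -0.09, "wx": 0, "wy": 0, "wz": 0},
  ],
)

```text
time_s: 19.82
eef_pos: [0.5392, 0.2108, 0.1154]
tool_rot: [3.141, -0.001, 1.678]
wrist_force: [-1.7, -0.4, 4.6]
gripper_width: 0.0521
grasp_force: 64.4
```

Emit:
play_rows(
  rows=[
    {"x": 0, "y": 0, "z": 0, "wx": 0, "wy": 0, "wz": 0},
    {"x": 0, "y": 0, "z": 0, "wx": 0, "wy": 0, "wz": 0},
    {"x": 0, "y": 0, "z": 0, "wx": 0, "wy": 0, "wz": 0},
    {"x": 0, "y": 0, "z": 0, "wx": 0, "wy": 0, "wz": 0},
    {"x": 0, "y": 0, "z": 0.3, "wx": 0, "wy": 0, "wz": 0},
    {"x": 0, "y": 0, "z": 0.7, "wx": 0, "wy": 0, "wz": 0},
    {"x": 0, "y": 0, "z": 1, "wx": 0, "wy": 0, "wz": 0},
  ],
  grip=1,
)

```text
time_s: 20.7
eef_pos: [0.5394, 0.2106, 0.1961]
tool_rot: [3.141, -0.0, 1.678]
wrist_force: [-1.0, 0.1, 0.5]
gripper_width: 0.0853
grasp_force: 0.0
```

Emit:
play_rows(
  rows=[
    {"x": -0.1, "y": -0.1, "z": 0.5, "wx": 0, "wy": 0, "wz": 0},
    {"x": -0.2, "y": -0.6, "z": 0.7, "wx": 0, "wy": 0, "wz": 0},
    {"x": -0.3, "y": -1, "z": 0.7, "wx": 0, "wy": 0, "wz": 0},
    {"x": -0.3, "y": -1, "z": 0.7, "wx": 0, "wy": 0, "wz": 0},
  ],
)

```text
time_s: 21.2
eef_pos: [0.5147, 0.1276, 0.2516]
tool_rot: [3.141, 0.001, 1.673]
wrist_force: [0.2, -0.0, -0.9]
gripper_width: 0.0855
grasp_force: 0.0
```

```bash
python3 w.py w8|grep -A4 -e "^\[ *0.5" -e "^0.15"
```

```text
[0.5147 0.1276 0.2516] [1.7998e+02 4.0000e-02 9.5870e+01] 21.2 0.08551802444935648 [ 0.2 -0.  -0.9]
0.073 0.087
[  208     0   156   176 18685] [0.5204 0.2177 0.0799] [0.5337 0.2174] [537.2 221.5] [159.  182.6] 5.3
[430  49  47  98 701] [0.7168 0.2381 0.0783] [0.7217 0.2388] [725.3 240. ] [105.4  36.6] 86.5
[461  78  43  68 697] [0.7768 0.23   0.0801] [0.7737 0.2289] [765.6 227.6] [37.7 72.6] 7.2
--
0.15 0.168
[ 264    0   68   48 2574] [0.5343 0.2694 0.1599] [0.5342 0.269 ] [534.3 267.8] [50.9 32.5] 3.6
[ 263   65   63   64 3116] [0.5394 0.2129 0.16  ] [0.5394 0.2128] [539.4 212.3] [49.7 49.5] 2.8
0.183 0.2
```

View pics/w8.png

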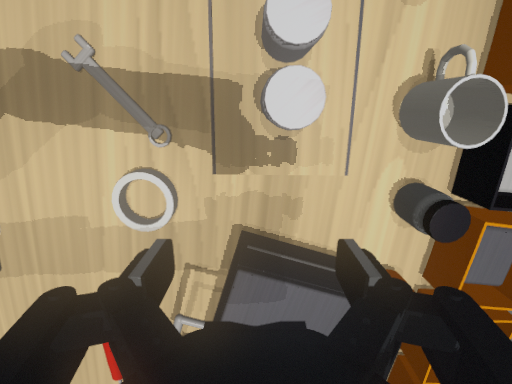

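The picture shows the new can at (293,97) in line with its neighbour at (297,20). The measured spacing is 64 mm. Next is the bar.

Emit:
play_rows(
  rows=[
    {"x": -0.2, "y": -0.4, "z": -0.1, "wx": 0, "wy": 0, "wz": -0.1},
    {"x": -0.35, "y": -0.8, "z": -0.2, "wx": 0, "wy": 0, "wz": -0.195},
    {"x": -0.35, "y": -0.8, "z": -0.2, "wx": 0, "wy": 0, "wz": -0.195},
  ],
  grip=0.5,
)

```text
time_s: 21.62
eef_pos: [0.4861, 0.0654, 0.2343]
tool_rot: [-3.14, 0.001, 1.369]
wrist_force: [0.3, 1.2, 0.0]
gripper_width: 0.0426
grasp_force: 0.0
```

Emit:
play_rows(
  rows=[
    {"x": -0.2, "y": -0.4, "z": 0, "wx": 0, "wy": 0, "wz": 0},
    {"x": -0.35, "y": -0.8, "z": 0, "wx": 0, "wy": 0, "wz": 0},
    {"x": -0.35, "y": -0.8, "z": 0, "wx": 0, "wy": 0, "wz": 0},
  ],
)

```text
time_s: 22.0
eef_pos: [0.4592, 0.002, 0.2351]
tool_rot: [3.141, -0.0, 1.371]
wrist_force: [0.1, 0.2, 0.7]
gripper_width: 0.0423
grasp_force: 0.0
```

Emit:
play_rows(
  rows=[
    {"x": -0.2, "y": -0.4, "z": 0, "wx": 0, "wy": 0, "wz": 0},
    {"x": -0.35, "y": -0.75, "z": 0, "wx": 0, "wy": 0, "wz": 0},
    {"x": -0.35, "y": -0.75, "z": 0, "wx": 0, "wy": 0, "wz": 0},
    {"x": -0.35, "y": -0.75, "z": 0, "wx": 0, "wy": 0, "wz": 0},
  ],
)

```text
time_s: 22.5
eef_pos: [0.4324, -0.0556, 0.2349]
tool_rot: [3.141, -0.001, 1.375]
wrist_force: [-0.4, -0.4, -0.7]
gripper_width: 0.0426
grasp_force: 0.0
```

```bash
python3 w.py w9|grep -A4 -e "^\[ *0.4" -e "^0.105"
python3 - <<'E'
from h import *
d=np.load("w9.npz"); P=cloud(cal("wrist"),d["de"]); q=P[d["de"]>0]
a=np.radians(-11.5);M=np.array([[np.cos(a),np.sin(a)],[-np.sin(a),np.cos(a)]]); c=np.array([.567,-.1435])
L=(q[:,:2]-c)@M.T
k=(q[:,2]>.095)&(q[:,2]<.118)&(L[:,0]<-.12)&(L[:,0]>-.17)&(abs(L[:,1])<.045)
s=L[k]; print(k.sum(),s.mean(0),np.polyfit(s[:,1],s[:,0],1),q[k].mean(0),q[k][:,2].max(),s.min(0),s.max(0))
k=(q[:,2]>.105)&(q[:,2]<.118)&(abs(L[:,0]+.0)<.098)
s=L[k]; e=[(b,s[abs(s[:,1]-b)<.005][:,0].min()) for b in np.arange(-.06,.15,.03) if (abs(s[:,1]-b)<.005).sum()>5]; print(np.round(e,4), "y max",s[:,1].max())
E
```

```text
[ 0.4324 -0.0556  0.2349] [ 1.7996e+02 -5.0000e-02  7.8770e+01] 22.5 0.0426105486241308 [-0.4 -0.4 -0.7]
0.073 0.087
0.105 0.118
[  255    92   246   225 33399] [ 0.5753 -0.0798  0.1119] [ 0.5713 -0.0864] [ 543.4 -114.2] [251.3 236.2] 78.9
[348 325  25  25 379] [ 0.5176 -0.271   0.1119] [ 0.5185 -0.2697] [ 515.8 -270.8] [24.  51.3] 24.4
0.15 0.168
0.183 0.2
869 [-0.14155052  0.00243173] [-0.00417115 -0.14154038] [ 0.42877596 -0.11289645  0.11064018] 0.11333817138935132 [-0.14734248 -0.04456319] [-0.13547194  0.04472229]
[[-0.06    0.0244]
 [-0.03   -0.0616]
 [ 0.     -0.0888]
 [ 0.03   -0.0917]
 [ 0.06   -0.0976]
 [ 0.09   -0.092 ]
 [ 0.12   -0.0922]] y max 0.15028120372284132
```

Emit:
play_rows(
  rows=[
    {"x": -0.05, "y": -0.4, "z": 0, "wx": 0, "wy": 0, "wz": 0},
    {"x": -0.05, "y": -0.75, "z": -0.2, "wx": 0, "wy": 0, "wz": 0},
    {"x": -0.05, "y": -0.75, "z": -0.6, "wx": 0, "wy": 0, "wz": 0},
    {"x": -0.05, "y": -0.75, "z": -1, "wx": 0, "wy": 0, "wz": 0},
    {"x": -0.05, "y": -0.75, "z": -1, "wx": 0, "wy": 0, "wz": 0},
    {"x": -0.05, "y": -0.75, "z": -1, "wx": 0, "wy": 0, "wz": 0},
  ],
)

```text
time_s: 23.3
eef_pos: [0.4281, -0.117, 0.1556]
tool_rot: [3.14, -0.0, 1.373]
wrist_force: [-0.5, -0.0, -0.1]
gripper_width: 0.0427
grasp_force: 0.0
```

Emit:
play_rows(
  rows=[
    {"x": 0, "y": 0, "z": -0.3, "wx": 0, "wy": 0, "wz": 0},
    {"x": 0, "y": 0, "z": -0.6, "wx": 0, "wy": 0, "wz": 0},
    {"x": 0, "y": 0, "z": -0.84, "wx": 0, "wy": 0, "wz": 0},
    {"x": 0, "y": 0, "z": -0.84, "wx": 0, "wy": 0, "wz": 0},
    {"x": 0, "y": 0, "z": -0.84, "wx": 0, "wy": 0, "wz": 0},
  ],
)

```text
time_s: 23.92
eef_pos: [0.4282, -0.1175, 0.0889]
tool_rot: [3.139, 0.0, 1.372]
wrist_force: [-0.6, -0.4, 0.2]
gripper_width: 0.0425
grasp_force: 0.0
```

Close, then tug up by about 10 mm gently.

Emit:
play_rows(
  rows=[
    {"x": 0, "y": 0, "z": 0, "wx": 0, "wy": 0, "wz": 0},
    {"x": 0, "y": 0, "z": 0, "wx": 0, "wy": 0, "wz": 0},
    {"x": 0, "y": 0, "z": 0, "wx": 0, "wy": 0, "wz": 0},
    {"x": 0, "y": 0, "z": 0, "wx": 0, "wy": 0, "wz": 0},
    {"x": 0, "y": 0, "z": 0, "wx": 0, "wy": 0, "wz": 0},
  ],
  grip=0,
)

```text
time_s: 24.55
eef_pos: [0.4267, -0.1171, 0.0885]
tool_rot: [-3.141, -0.001, 1.372]
wrist_force: [-1.9, 0.2, 9.2]
gripper_width: 0.0097
grasp_force: 58.5
```

Emit:
play_rows(
  rows=[
    {"x": 0, "y": 0, "z": 0.03, "wx": 0, "wy": 0, "wz": 0},
    {"x": 0, "y": 0, "z": 0.06, "wx": 0, "wy": 0, "wz": 0},
    {"x": 0, "y": 0, "z": 0.09, "wx": 0, "wy": 0, "wz": 0},
    {"x": 0, "y": 0, "z": 0.09, "wx": 0, "wy": 0, "wz": 0},
  ],
)

```text
time_s: 25.05
eef_pos: [0.4268, -0.1172, 0.0949]
tool_rot: [-3.141, -0.0, 1.372]
wrist_force: [-0.4, 0.4, -4.0]
gripper_width: 0.0099
grasp_force: 58.4
```

Emit:
play_rows(
  rows=[
    {"x": 0, "y": 0, "z": 0.04, "wx": 0, "wy": 0, "wz": 0},
    {"x": 0, "y": 0, "z": 0.08, "wx": 0, "wy": 0, "wz": 0},
    {"x": 0, "y": 0, "z": 0.08, "wx": 0, "wy": 0, "wz": 0},
  ],
)

```text
time_s: 25.42
eef_pos: [0.4273, -0.1173, 0.1015]
tool_rot: [3.141, -0.0, 1.372]
wrist_force: [0.2, 0.4, -5.5]
gripper_width: 0.0101
grasp_force: 58.4
```

It rose 13 mm with only about 5 N, well past the 4 mm stop, so the lid is free and the catch can be left alone. I'll lift along the arc.

Emit:
play_rows(
  rows=[
    {"x": 0.015, "y": -0.003, "z": 0.14, "wx": 0, "wy": 0, "wz": 0},
    {"x": 0.038, "y": -0.008, "z": 0.29, "wx": 0, "wy": 0, "wz": 0},
    {"x": 0.069, "y": -0.014, "z": 0.436, "wx": 0, "wy": 0, "wz": 0},
    {"x": 0.107, "y": -0.021, "z": 0.58, "wx": 0, "wy": 0, "wz": 0},
    {"x": 0.152, "y": -0.03, "z": 0.725, "wx": 0, "wy": 0, "wz": 0},
    {"x": 0.205, "y": -0.041, "z": 0.865, "wx": 0, "wy": 0, "wz": 0},
    {"x": 0.255, "y": -0.051, "z": 0.98, "wx": 0, "wy": 0, "wz": 0},
    {"x": 0.255, "y": -0.051, "z": 0.98, "wx": 0, "wy": 0, "wz": 0},
  ],
)

```text
time_s: 26.42
eef_pos: [0.4468, -0.1212, 0.18]
tool_rot: [-3.14, -0.0, 1.372]
wrist_force: [-4.0, 1.9, -3.0]
gripper_width: 0.0099
grasp_force: 58.6
```

Emit:
play_rows(
  rows=[
    {"x": 0.05, "y": -0.01, "z": 0.1, "wx": 0, "wy": 0, "wz": 0},
    {"x": 0.1, "y": -0.02, "z": 0.2, "wx": 0, "wy": 0, "wz": 0},
    {"x": 0.203, "y": -0.041, "z": 0.371, "wx": 0, "wy": 0, "wz": 0},
    {"x": 0.317, "y": -0.063, "z": 0.535, "wx": 0, "wy": 0, "wz": 0},
    {"x": 0.442, "y": -0.088, "z": 0.69, "wx": 0, "wy": 0, "wz": 0},
    {"x": 0.578, "y": -0.116, "z": 0.835, "wx": 0, "wy": 0, "wz": 0},
    {"x": 0.723, "y": -0.145, "z": 0.971, "wx": 0, "wy": 0, "wz": 0},
    {"x": 0.723, "y": -0.145, "z": 0.971, "wx": 0, "wy": 0, "wz": 0},
  ],
)

```text
time_s: 27.42
eef_pos: [0.5021, -0.1322, 0.2589]
tool_rot: [-3.134, -0.002, 1.371]
wrist_force: [-15.6, 4.7, 13.6]
gripper_width: 0.0099
grasp_force: 58.8
```

```bash
cat > lid.py <<'E'
from h import *; import sys
o=telemetry.get_obs(); print(o["wrist_force"].round(1),o["torque"].round(2),o["eef_pos"].round(4))
a=np.radians(-11.4);M=np.array([[np.cos(a),np.sin(a)],[-np.sin(a),np.cos(a)]]); c=np.array([.567,-.1435])
for n in("top","scene"):
    C,im,de=grab(n,f"pics/{n}_{sys.argv[1]}.png"); P=cloud(C,de); q=P[de>0]; L=(q[:,:2]-c)@M.T
    for s,(lo,hi) in(("+y",(.08,.14)),("-y",(-.14,-.08))):
        k=(L[:,1]>lo)&(L[:,1]<hi)&(L[:,0]>-.1)&(L[:,0]<.085)&(q[:,2]>.13)&(q[:,2]<.29)
        if k.sum()>30:
            x,z=L[k,0],q[k,2]; p=np.polyfit(x,z,1); r=z-np.polyval(p,x); g=abs(r)<.01; p=np.polyfit(x[g],z[g],1)
            print(n,s,k.sum(),g.sum(),"deg",np.degrees(np.arctan(-p[0])),"z at hinge",np.polyval(p,.09))
E
python3 lid.py a
```

```text
[-15.6   4.7  13.6] [1.11 3.29 0.03] [ 0.5021 -0.1322  0.2589]
top +y 592 581 deg 46.01279846671325 z at hinge 0.11816826214479062
top -y 214 207 deg 46.06155700655857 z at hinge 0.11845259265328396
scene +y 1315 1315 deg 46.42566741618114 z at hinge 0.11613935762475688
scene -y 1676 1676 deg 46.55592868843104 z at hinge 0.11641893931732272
```

View pics/scene_a.png

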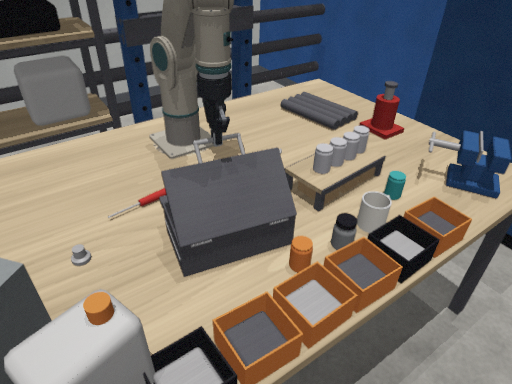

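Scene view: all four cans stand in a row at (322,158)–(360,137), the bar is in the gripper at (222,140), and the lid is at about 46°. I continue with a slight radial relief.

Emit:
play_rows(
  rows=[
    {"x": 0.05, "y": -0.01, "z": 0.08, "wx": 0, "wy": 0, "wz": 0},
    {"x": 0.13, "y": -0.025, "z": 0.15, "wx": 0, "wy": 0, "wz": 0},
    {"x": 0.21, "y": -0.04, "z": 0.22, "wx": 0, "wy": 0, "wz": 0},
    {"x": 0.29, "y": -0.06, "z": 0.285, "wx": 0, "wy": 0, "wz": 0},
    {"x": 0.29, "y": -0.06, "z": 0.285, "wx": 0, "wy": 0, "wz": 0},
    {"x": 0.29, "y": -0.06, "z": 0.285, "wx": 0, "wy": 0, "wz": 0},
  ],
)

```text
time_s: 28.28
eef_pos: [0.5293, -0.1377, 0.281]
tool_rot: [3.14, -0.001, 1.372]
wrist_force: [-4.1, 3.1, 3.5]
gripper_width: 0.0097
grasp_force: 58.9
```

```bash
python3 lid.py b
```

```text
[-4.1  3.1  3.5] [ 0.65  0.99 -0.04] [ 0.5293 -0.1377  0.281 ]
top +y 474 457 deg 54.53749170852455 z at hinge 0.12204149072894199
top -y 169 162 deg 52.040735253946906 z at hinge 0.132117977922733
scene +y 1378 1378 deg 55.35590976619489 z at hinge 0.11894497344362939
scene -y 1781 1781 deg 55.34712502298564 z at hinge 0.11957448467868984
```

Emit:
play_rows(
  rows=[
    {"x": 0, "y": 0, "z": 0, "wx": 0, "wy": 0, "wz": 0},
    {"x": 0, "y": 0, "z": 0, "wx": 0, "wy": 0, "wz": 0},
    {"x": 0, "y": 0, "z": 0, "wx": 0, "wy": 0, "wz": 0},
    {"x": 0, "y": 0, "z": 0, "wx": 0, "wy": 0, "wz": 0},
  ],
)

```text
time_s: 28.88
eef_pos: [0.5292, -0.1376, 0.281]
tool_rot: [3.14, -0.001, 1.372]
wrist_force: [-4.2, 3.8, 4.2]
gripper_width: 0.0098
grasp_force: 58.9
```

```bash
python3 lid.py c | grep -v top; python3 -c "
from station import env; print(env.hand_in())"
```

```text
[-4.2  3.8  4.2] [0.66 1.02 0.01] [ 0.5292 -0.1376  0.281 ]
scene +y 1382 1381 deg 55.27109917090394 z at hinge 0.11915696043435331
scene -y 1765 1764 deg 55.2445867995322 z at hinge 0.12006815343560243
the job is handed in; nothing more can be done
None
```

Job handed in at about 29 s: both cans stand in the shelf row with gaps of about 9–10 mm, the tug showed the lid was not caught so I left the catch alone, and the gripper is holding the lid at about 55°.

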